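# Clear the balance pan and hold the recessed calibration button

### The job

The bench balance is to be calibrated, which must be done with an empty pan: with the bench brush, not the fingers, sweep the four rock chips off the pan into the steel tray beside it, then lay the brush down on the bench top and let go of it. Then take the slim metal stylus out of the rack, reach its tip down through the round hole in the balance's front deck, push the recessed button fully down and finish while still holding it down, the stylus in the gripper. Do not press the button before the pan is clear, and leave the other loose things on the bench where they are.

Things in the scene. Friction and masses are not known exactly. Their poses are not given: they have to be found in the camera images.
- balance: portable top-loading balance, fixed, cream plastic, 224 mm deep (x) by 176 mm wide (y); origin on the bench under its middle, its front (display, keys) faces its own -x, the robot's side. Front deck, flat, top 40 mm above the bench, from x -110 to -44 mm. Steel weighing pan, 142 (x) by 200 mm (y), overhanging the housing by 12 mm on both sides, top face 56 mm above the bench, no rim
- pan (a point): centre of the weighing pan's top face, 35 mm behind the balance's origin; axes as the balance's
- hole (a point): centre of the mouth of the round hole in the front deck, level with the deck's top (40 mm above the bench), at x -77, y -62 mm of the balance; 14 mm in diameter, 18 mm at the bevelled mouth, straight down. The button's top, 11 mm in diameter, stands 12 mm below the mouth when not pressed
- button (a joint): recessed spring button in the hole: 0 not pressed, 0.004 m fully down (moves straight down); starts to move at about 1.5 N, fully down at about 5 N, springs back when let go; counts as down beyond 0.003
- tray: open steel sample tray, fixed, 200 (x) by 130 (y) by 32 mm high, 3 mm walls, on the bench against the left or the right side of the balance, its near wall tucked just under the pan's overhang; origin at the centre of its underside, axes as the balance's
- slide_case: closed flat wooden slide case, fixed, with a dark latch, 170 by 122 by 35 mm, on the other side of the balance; body origin = centre of its underside
- chip0: rock chip, loose on the pan, about 27 mm wide and 17 mm high, 13 to 24 g; body origin = centre of its underside, as it starts
- chip1: rock chip, loose on the pan, about 25 mm wide and 18 mm high, 13 to 24 g; body origin = centre of its underside, as it starts
- chip2: rock chip, loose on the pan, about 27 mm wide and 16 mm high, 13 to 24 g; body origin = centre of its underside, as it starts
- chip3: rock chip, loose on the pan, about 26 mm wide and 20 mm high, 13 to 24 g; body origin = centre of its underside, as it starts
- brush: bench brush standing on its bristles on the bench, 245 mm long, 55 mm high, about 130 g. Origin at the centre of the bristles' underside, x along the brush, handle to -x. Stiff bristles 130 (x) by 30 mm (y), 37 mm high, under a wooden block 34 mm wide; wooden handle 22 mm wide, 18 mm high, its axis 46 mm above the bristles' underside, from x -68 to -180 mm
- brush_grip (a point): middle of the part of the brush handle to grip, on its axis, x -95 mm and 46 mm above the bristles' underside; axes as the brush's
- rack: white plastic rack block, fixed, 50 (x) by 160 (y) by 66 mm high, with a row of three round holes 50 mm apart along its y, each 15.5 mm wide and 60 mm deep; origin at the centre of its underside
- stylus: slim aluminium stylus standing tip down in one of the rack's two end holes, 130 mm long, about 35 g: a plain straight round handle of 14 mm from 36 mm above the tip up to its flat top, and below it a pin 5 mm in diameter. Origin at the tip, z up along the stylus. 70 mm of it stand out of the rack
- needle: wooden-handled needle with a bulbous 20 mm head, standing in the rack's other end hole; origin at its tip; a bystander, not to be moved
- weight: brass calibration weight with a knob, loose, 38 mm wide, 55 mm high; body origin = centre of its underside; not to be moved
- dish: shallow glass dish, loose, 90 mm wide, 16 mm high; body origin = centre of its underside; not to be moved
- oil: small amber immersion-oil bottle, loose, 32 mm wide, 62 mm high; body origin = centre of its underside; not to be moved
- specimen: fist-sized rock specimen, loose, 80 mm wide, 50 mm high; body origin = centre of its underside; not to be moved

How it is judged (in metres and radians):
On the way, in this order (a step that is already met when the one before it is completed fails the run):
1. all four chips lie in the tray while the gripper holds the brush (x of chip0 in the frame of tray between -0.1 and 0.1 m and y of chip0 in the frame of tray between -0.065 and 0.065 m and z of each of chip0, chip1, chip2, chip3 in the frame of tray below 0.03 m and x of chip1 in the frame of tray between -0.1 and 0.1 m and y of chip1 in the frame of tray between -0.065 and 0.065 m and x of chip2 in the frame of tray between -0.1 and 0.1 m and y of chip2 in the frame of tray between -0.065 and 0.065 m and x of chip3 in the frame of tray between -0.1 and 0.1 m and y of chip3 in the frame of tray between -0.065 and 0.065 m and contact force between brush and the fingers above 0.5 N), for 0.1 s.
2. the brush is laid down on the bench and let go (height (world z) of brush below 0.03 m and linear speed of brush below 0.03 m/s and contact force between brush and the fingers below 0.05 N and contact force between brush and balance below 0.05 N and contact force between brush and tray below 0.05 N), for 0.2 s.
3. the button is held down by the stylus in the gripper (value of joint button above 0.003 m and contact force between stylus and button_c0 above 1 N and contact force between stylus and the fingers above 1 N and horizontal distance between stylus and hole below 0.008 m and z of stylus in the frame of hole below -0.01 m), for 0.3 s.
At the end, for the whole second after the job is handed in: The button is more than 3 mm down (of 4), pressed by the tip of the stylus with over 1 N through the hole, the stylus still in the fingers' grip; all four chips lie inside the tray; the brush rests on the bench, released, touching neither balance nor tray (all of step 2 and all of step 3 and x of chip0 in the frame of tray between -0.1 and 0.1 m and y of chip0 in the frame of tray between -0.065 and 0.065 m and z of each of chip0, chip1, chip2, chip3 in the frame of tray below 0.03 m and x of chip1 in the frame of tray between -0.1 and 0.1 m and y of chip1 in the frame of tray between -0.065 and 0.065 m and x of chip2 in the frame of tray between -0.1 and 0.1 m and y of chip2 in the frame of tray between -0.065 and 0.065 m and x of chip3 in the frame of tray between -0.1 and 0.1 m and y of chip3 in the frame of tray between -0.065 and 0.065 m); the arm keeps its last pose, push and grip.
It fails at once if the button is pressed while a chip is still on the pan (value of joint button above 0.002 m and height (world z) of any of chip0, chip1, chip2, chip3 above 0.05 m).
It fails at once if fingers or arm touch a rock chip (contact force between any of the fingers, the arm and chip0 above 0.3 N or contact force between any of the fingers, the arm and chip1 above 0.3 N or contact force between any of the fingers, the arm and chip2 above 0.3 N or contact force between any of the fingers, the arm and chip3 above 0.3 N).
It fails at once if a bystander is moved by more than 30 mm (distance of any of weight, dish, oil, specimen, needle from where it was at the start of the episode above 0.03 m).
It also fails if it takes over 72 s, if anything falls off the work surface, if the arm or the gripper's body presses on something with over 40 N, if the wrist force passes 120 N, or if a joint passes its speed limit or range.

### The arm

A 7-joint arm with a two-finger parallel gripper is mounted at the origin on the work surface. World frame = base frame: x ahead of the robot, y to its left, z up, the work surface at z = 0. Lengths are in mm, angles in rad, forces in N, time in s.
With the tool pointing down it reaches from about 400 to 850 mm from the base axis. Payload 10.4 kg.
Tool frame: the origin (TCP) lies between the finger pads; the fingertips stand tip_reach ahead of it and the grasp point (between the pads) lies 3 mm ahead of it (tip_reach is the distance from the TCP to the fingertips, in mm); z points along the fingers, y is the direction in which the jaws open and shut (so a half turn about z gives the same grasp; the last joint's range is limited). The gripper opens to 87 mm and grips with 3 to 60 N. Pads are 19 mm wide; open, the fingers measure 117 mm over their backs; the gripper's body (75 mm by 190 mm) begins 51 mm behind the grasp point.
Start: joints at [1.185, 0.332, -0.065, 1.46, 0.022, 1.35, -0.088], TCP at [221.83, -584.33, 244.576] pointing down, gripper open.
Joint ranges: [-2.6, 2.6], [-0.5, 2.12], [-1.47, 1.34], [0.16, 2.42], [-1.27, 4.41], [0.06, 2.06], [-2.6, 2.6]. Speed limits (rad/s): [2.22, 2.22, 2.79, 2.79, 3.14, 3.14, 3.14].

### API

Orientations are given as a unit quaternion [x, y, z, w].
In Python, from bench import read_state, grab_frame, hand_in, look_for, regions_of, tip_reach gives the robot as it stands. The module is installed in compiled form; this text tells all that it offers.
- The arm moves only by the tool carry_out, never from a script. Its argument "targets" is text: rows parted by semicolons, each of 7 numbers parted by spaces: the turn, a rotation vector about the tool's x, y, z in rad, then the shift along the tool's x, y, z in mm, then the finger opening in mm, from 0 to 87. In form: ax ay az x y z grip; .... A call has 1 to 20 rows; each row shifts and turns the commanded pose from where the row before left it, along the tool's axes as they then stand; what a row does not reach is not made up. A row lasts 1/10 s, in which the tool goes at most 50 mm and 8.59 degrees, less where a joint would pass 70% of its speed; a pose out of reach is approached as far as the arm can. A call with a gripper value outside its range is refused whole. The fingers move at their own pace and stop on an object; the grip force is fixed at half the most. Time passes only in rows, so rows that do not move let the fingers close. It gives the time, the measured TCP pose, the force and the opening at its end, in the units of the state.
- read_state(): the state, without advancing time (a new reading comes with each control period).
- grab_frame(name): name is "scene" or "top" or "wrist"; returns a dict with "color" (400x640x3 uint8, red, green, blue), "K" (3x3 intrinsics, pixels), "pose" (4x4, takes a point from camera to world coordinates). Camera axes: x right, y down, z forward; pixel columns grow to the right and rows downward; lengths in mm; the calibration is good to about 2 mm. A picture is of the moment at which its call begins. There is no depth.
- hand_in(): hands the job in, once; it reports no verdict.
Trained networks look in the newest picture that a camera, given by its name, has taken for a name from the list of things; names that differ only in an ending like _2 or _b are one class to them, and where a whole thing is asked for, a point or a joint stands for the part that bears it (a point fixed in the world has none). Each returns a list of dicts, best first, with "score" (0 to 1); they miss things now and then, are a little off and sometimes report something else, mostly with a low value. They report only what shows in the picture. A call takes as long as a camera call.
- look_for(camera, label): "location" ([column, row] in pixels, amid what is visible of it).
- regions_of(camera, label): "mask" (400x640 bool, what is visible of it) and "location" ([column, row] in pixels, amid what is visible of it).
The state is a dict: "time": time; "joint_positions": joint angles; "dq": joint speeds; "tau": joint torques, N m; "tcp_pos": TCP position; "eef_rot": TCP orientation; "ft_force": force on the tool from outside, world axes, zero at the start; "wrist_torque": the same for the moment, N m; "width": finger opening in mm.
Only numpy, scipy, OpenCV 4.12 (cv2) and the standard library are available. Lean on these libraries where they do the work, as an engineer would, in place of code of your own. Each camera call takes 0.05 s, during which the arm holds its last target. There are 200 camera calls.

## Working session

There is one attempt and no reset: what is moved stays moved. The work goes in short steps, Python scripts to look and compute and a tool call to move; the robot and the scene stay as the last step left them, time stands still between calls to the robot, and variables do not carry over. Pictures are saved under pics/ and viewed, about 8 in all and at most 12, crops included, and the job is handed in when it is done.

Besides the shell and the picture viewer there is one more tool, called after "Emit:" as name(argument=value, ...) on one line, values as JSON. carry_out: Moves the arm, as the interface text tells. Its arguments: {"type":"object","properties":{"targets":{"type":"string"}},"required":["targets"]}

```bash
mkdir -p pics; cat > h.py <<'E'
import numpy as np, cv2
from bench import *
from scipy.spatial.transform import Rotation as R
def ray(f,px):
    K=np.array(f["K"]);T=np.array(f["pose"])
    d=T[:3,:3]@np.linalg.inv(K)@np.array([px[0],px[1],1.0]);return T[:3,3],d
def at(f,px,z):
    o,d=ray(f,px);return (o+d*(z-o[2])/d[2]).round(1)
def proj(f,p):
    K=np.array(f["K"]);T=np.linalg.inv(np.array(f["pose"]))
    c=T[:3,:3]@np.array(p)+T[:3,3];c=K@c;return (c[:2]/c[2]).round(1)
def save(f,n,s=1.25):
    cv2.imwrite("pics/"+n,cv2.resize(f["color"][:,:,::-1],None,fx=s,fy=s))
E
python3 - <<'E'
from h import *
s=read_state();print({k:np.round(v,3) for k,v in s.items()}, tip_reach if not callable(tip_reach) else tip_reach())
f=grab_frame("top");save(f,"top0.png");g=grab_frame("scene");save(g,"scene0.png")
print(f["pose"],g["pose"],f["K"])
hs=dict(balance=45,tray=16,slide_case=35,chip0=64,chip1=64,chip2=64,chip3=64,brush=55,rack=66,stylus=100,needle=100,weight=40,dish=10,oil=50,specimen=40,hole=40)
for n,z in hs.items():
    r=look_for("top",n)[:4];q=look_for("scene",n)[:2]
    print(n,[(round(a["score"],2),np.round(a["location"]),at(f,a["location"],z)[:2]) for a in r],'|',[(round(a["score"],2),np.round(a["location"]),at(g,a["location"],z)[:2]) for a in q])
E
```

```text
{'time': np.float64(0.0), 'joint_positions': array([ 1.185,  0.333, -0.065,  1.461,  0.022,  1.35 , -0.089]), 'dq': array([-0.001,  0.001, -0.001,  0.   ,  0.   , -0.   ,  0.   ]), 'tau': array([-1.0000e-03, -6.2327e+01,  2.4000e-02, -3.8990e+01, -6.1000e-02,
        4.0000e-02,  0.0000e+00]), 'tcp_pos': array([ 221.665, -583.992,  243.74 ]), 'eef_rot': array([ 0.984,  0.18 , -0.   , -0.001]), 'ft_force': array([ 0.236,  0.777, -0.181]), 'wrist_torque': array([-0.009,  0.011,  0.006]), 'width': np.float64(87.103)} 22.0
[[-2.81879370e-02 -9.82280736e-01  1.85283553e-01  3.19889933e+02]
 [-9.99570571e-01  2.62138284e-02 -1.30961090e-02  2.45628729e+01]
 [ 8.00706434e-03 -1.85573140e-01 -9.82597831e-01  1.03800044e+03]
 [ 0.00000000e+00  0.00000000e+00  0.00000000e+00  1.00000000e+00]] [[ 2.59290914e-01  5.85319880e-01 -7.68224485e-01  1.34571589e+03]
 [ 9.65675067e-01 -1.69878423e-01  1.96501876e-01 -1.86570466e+02]
 [-1.54883092e-02 -7.92806382e-01 -6.09276746e-01  7.53090461e+02]
 [ 0.00000000e+00  0.00000000e+00  0.00000000e+00  1.00000000e+00]] [[413.40735737   0.         326.34504
[... 2285 characters left out ...]
 200.]), array([ 410.1, -154.6])), (0.36, array([302., 227.]), array([553.6, -17.8]))]
dish [] | [(0.78, array([338., 178.]), array([352.5, 129.5]))]
oil [(0.77, array([204., 142.]), array([669.5, 313.5])), (0.46, array([153., 188.]), array([555.3, 433.5])), (0.22, array([280., 269.]), array([349.9, 126.1]))] | [(0.82, array([464., 243.]), array([712. , 298.9]))]
specimen [(0.88, array([436., 289.]), array([ 293.7, -242.8]))] | [(0.8, array([196., 189.]), array([ 338., -243.])), (0.25, array([339., 176.]), array([387. , 121.5]))]
hole [(0.74, array([327., 178.]), array([571.8,   8.8])), (0.35, array([150., 188.]), array([556.3, 443.7]))] | [(0.58, array([318., 241.]), array([610.3,   3.6]))]
```

View pics/top0.png

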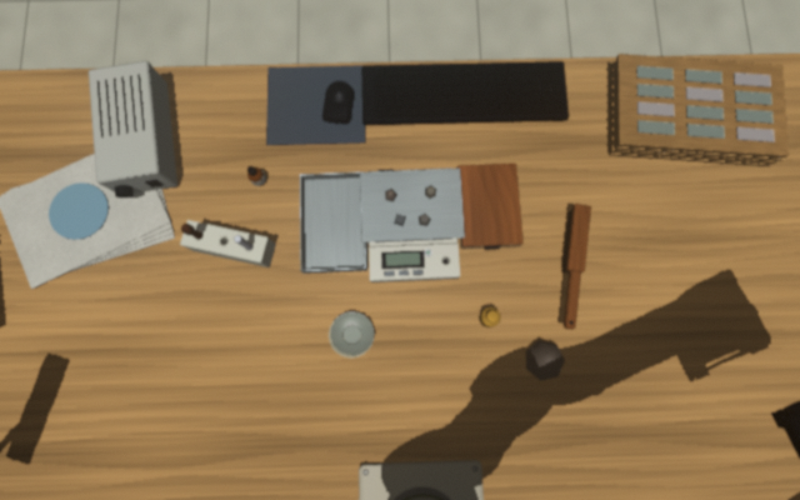

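View pics/scene0.png

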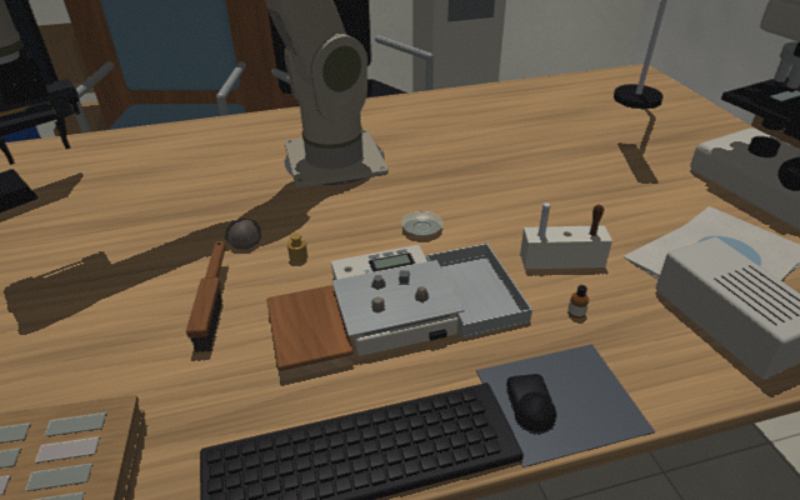

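The top view shows the brush at about (575,265), with its handle toward the robot. The pan is at (413,205), with the tray to its left, and the hole is at (446,261). In the rack, the stylus is the right-hand end (toward -y) and the needle is the left. The chips are amid the pan.

```bash
cat > go.py <<'E'
from h import *
def plan(target, yaw):
    """tool-frame shift to world target (down-pointing), yaw = world angle of tool x. apply turn first then shift"""
    s=read_state();p=np.array(s["tcp_pos"]);r=R.from_quat(s["eef_rot"])
    c,sn=np.cos(yaw),np.sin(yaw)
    rt=R.from_matrix(np.array([[c,sn,0],[sn,-c,0],[0,0,-1]]))
    rv=(r.inv()*rt).as_rotvec();d=rt.inv().apply(np.array(target)-p)
    print("tcp",p.round(1),"rotvec",rv.round(3),"then shift (in new tool axes)",d.round(1),"w",round(float(s["width"]),1),"F",np.round(s["ft_force"],1),"t",round(float(s["time"]),2))
E
python3 - <<'E'
from go import *
f=grab_frame("top")
m=regions_of("top","brush")[0];M=m["mask"].astype(np.uint8)
ys,xs=np.nonzero(M);P=np.array([at(f,(x,y),50)[:2] for x,y in zip(xs,ys)])
c=P.mean(0);u=np.linalg.svd(P-c,full_matrices=False)[2][0];u*=np.sign(u[0])
t=(P-c)@u;print("brush",m["score"],c,u,np.degrees(np.arctan2(u[1],u[0])),"ends",c+u*t.min(),c+u*t.max(),np.ptp(t))
q=c+u*(t.max()-160);print("grip",q)
for q in [(361,170),(461,168),(465,238),(367,242)]: print("pan",at(f,np.array(q)/1.25,56))
print("hole",at(f,np.array((446,261))/1.25,40))
for q in [(391,195),(431,191),(400,220),(424,219)]: print("chip",at(f,np.array(q)/1.25,64))
big=cv2.resize(f["color"][110:250,140:480,::-1],None,fx=2.35,fy=2.35,interpolation=cv2.INTER_CUBIC);cv2.imwrite("pics/crop.png",big)
plan((c+u*(t.max()-160)).tolist()+[200],np.arctan2(u[1],u[0]))
E
```

```text
brush 0.69 [ 488.24993179 -313.01282401] [ 0.98462253 -0.17469538] -10.060931761167492 ends [ 352.6969564 -288.9625121] [ 598.00099407 -332.48526475] 249.135105711934
grip [ 440.46138955 -304.53400351]
pan [677.4 100.2  56. ]
pan [676.6 -99.5  56. ]
pan [ 533.3 -100.5   56. ]
pan [530.4  90.2  56. ]
hole [491.7 -63.   40. ]
chip [621.6  41.4  64. ]
chip [627.8 -37.2  64. ]
chip [570.7  25.1  64. ]
chip [571.5 -21.6  64. ]
tcp [ 221.8 -584.3  244.6] rotvec [ 0.    -0.     0.538] then shift (in new tool axes) [ 166.4 -313.7   44.6] w 86.9 F [ 0.5 -0.   0. ] t 1.8
```

View pics/crop.png

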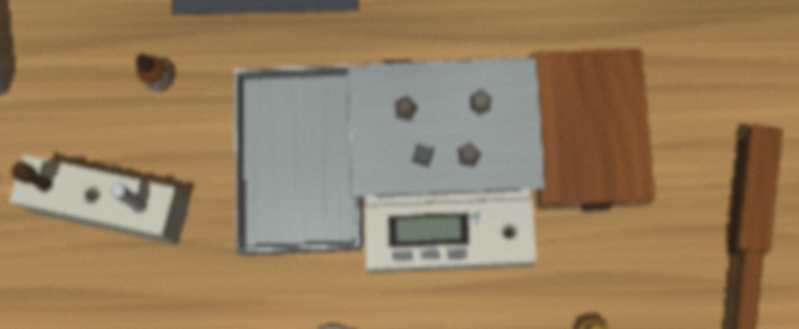

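Emit:
carry_out(targets="0 0 0.1345 0 0 0 87;0 0 0.1345 0 0 0 87;0 0 0.1345 0 0 0 87;0 0 0.1345 0 0 0 87;0 0 0 15 -28 4 87;0 0 0 15 -28 4 87;0 0 0 15 -28 4 87;0 0 0 15 -28 4 87;0 0 0 15 -28 4 87;0 0 0 15 -28 4 87;0 0 0 15 -28 4 87;0 0 0 15 -28 4 87;0 0 0 15 -28 4 87;0 0 0 15 -28 4 87;0 0 0 16 -33 4 87;0 0 0 0 0 0 87;0 0 0 0 0 0 87")

```text
time: 3.5
tcp_pos: [440.2, -304.6, 200.6]
eef_rot: [0.996, -0.087, 0.0, 0.0]
ft_force: [-0.8, -0.6, 0.1]
width: 87.2
```

```bash
python3 - <<'E'
from go import *
f=grab_frame("wrist");save(f,"w1.png")
m=regions_of("wrist","brush");print(len(m))
T=np.array(f["pose"]);print(T.round(2))
M=m[0]["mask"].astype(np.uint8);ys,xs=np.nonzero(M);print(m[0]["score"],xs.min(),xs.max(),ys.min(),ys.max())
P=np.array([at(f,(x,y),48)[:2] for x,y in zip(xs[::5],ys[::5])])
c=P.mean(0);u=np.linalg.svd(P-c,full_matrices=False)[2][0];u*=np.sign(u[0]);t=(P-c)@u
print(c,np.degrees(np.arctan2(u[1],u[0])),c+u*t.min(),c+u*t.max(),np.ptp(t))
g=grab_frame("top");o=np.array((140,110))
C=np.array([at(g,np.array(q)/2.35+o,56)[:2] for q in [(349,66),(537,58),(543,188),(353,194)]]);print("pan",C,C.mean(0))
print("hole",at(g,np.array((509,232))/2.35+o,40));print("tray",[at(g,np.array(q)/2.35+o,32) for q in [(236,69),(239,254),(358,248)]])
plan((440,-304,200),np.radians(-10))
E
```

```text
2
[[-1.7000e-01 -9.4000e-01 -2.9000e-01  5.1920e+02]
 [-9.8000e-01  1.7000e-01  5.0000e-02 -3.1833e+02]
 [ 0.0000e+00  2.9000e-01 -9.6000e-01  3.4163e+02]
 [ 0.0000e+00  0.0000e+00  0.0000e+00  1.0000e+00]]
0.85 303 343 0 265
[ 503.27484922 -319.72068758] -10.881893698931393 [ 353.01252325 -290.83396744] [ 599.87860929 -338.29198123] 251.38641074388954
pan [[672.  101. ]
 [675.9 -98.7]
 [534.4 -98.2]
 [533.2  98.4]] [603.875   0.625]
hole [491.9 -62.5  40. ]
tray [array([680.3, 225.2,  32. ]), array([477.5, 220. ,  32. ]), array([480.5,  95.7,  32. ])]
tcp [ 439.1 -306.3  200.7] rotvec [ 0.001 -0.    -0.003] then shift (in new tool axes) [ 0.5 -2.4  0.7] w 87.2 F [ 0.5 -0.2  0.2] t 3.65
```

View pics/w1.png

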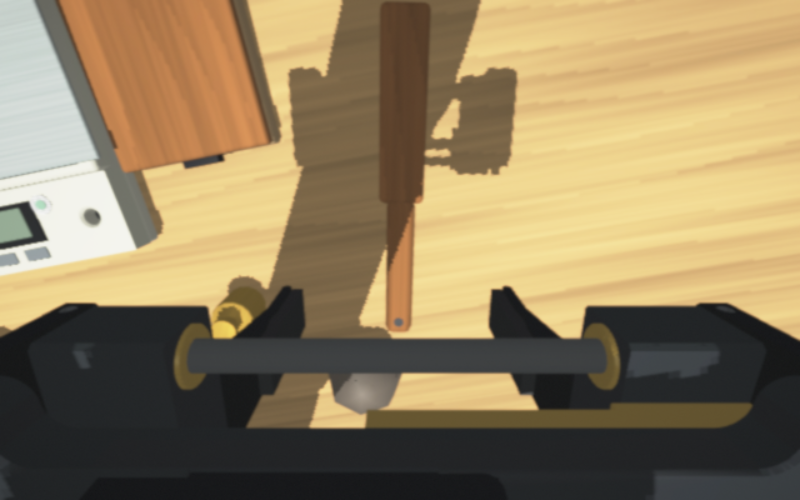

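The wrist view shows the brush along the tool x axis, with the handle end at (398,325) centred between the fingers. The hole is at (91,216). I'll descend and grip at (440,-307).

Emit:
carry_out(targets="0 0 0.01 0.5 1.5 20 87;0 0 0 0 0 20 87;0 0 0 0 0 20 87;0 0 0 0 0 20 87;0 0 0 0 0 20 87;0 0 0 0 0 20 87;0 0 0 0 0 15 87;0 0 0 0 0 10 60;0 0 0 0 0 6 60;0 0 0 0 0 0 30;0 0 0 0 0 0 10;0 0 0 0 0 0 5;0 0 0 0 0 0 5;0 0 0 0 0 0 5;0 0 0 0 0 0 5;0 0 0 0 0 0 5;0 0 0 0 0 0 5")

```text
time: 5.35
tcp_pos: [440.1, -306.7, 49.6]
eef_rot: [0.996, -0.092, 0.0, 0.0]
ft_force: [0.2, 1.0, 1.2]
width: 21.9
```

Emit:
carry_out(targets="0 0 0 0 0 -10 5;0 0 0 0 0 -15 5;0 0 0 0 0 -20 5;0 0 0 0 0 -20 5;0 0 0 0 0 -20 5;0 0 0 0 0 -15 5;0 0 0 0 0 0 5;0 0 0 0 0 0 5")

```text
time: 6.15
tcp_pos: [439.9, -306.6, 149.5]
eef_rot: [0.996, -0.092, 0.0, 0.0]
ft_force: [-0.2, 0.0, -1.8]
width: 21.8
```

```bash
python3 - <<'E'
from go import *
g=grab_frame("scene");cv2.imwrite("pics/s1.png",cv2.resize(g["color"][100:300,60:380,::-1],None,fx=2,fy=2))
for _ in range(3): grab_frame("top"); print(np.round(read_state()["tcp_pos"],1))
plan((509,-85,159),np.radians(1))
E
```

```text
[ 439.5 -306.3  148.6]
[ 439.5 -306.3  148.5]
[ 439.6 -306.3  148.6]
tcp [ 439.6 -306.3  148.6] rotvec [-0.001  0.001 -0.203] then shift (in new tool axes) [  73.3 -220.1  -10.4] w 21.9 F [ 0.5 -0.5 -1.1] t 6.35
```

View pics/s1.png

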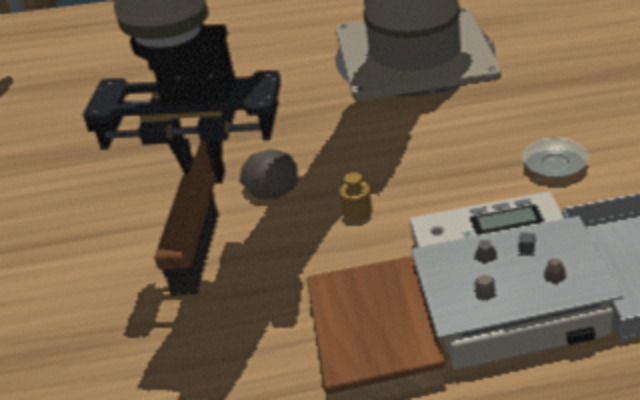

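Emit:
carry_out(targets="0 0 -0.1 0 0 -5 5;0 0 -0.103 0 0 -5 5;0 0 0 7.3 -22 0 5;0 0 0 7.3 -22 0 5;0 0 0 7.3 -22 0 5;0 0 0 7.3 -22 0 5;0 0 0 7.3 -22 0 5;0 0 0 7.3 -22 0 5;0 0 0 7.3 -22 0 5;0 0 0 7.3 -22 0 5;0 0 0 7.3 -22 0 5;0 0 0 7.3 -22 0 5;0 0 0 0 0 15 5;0 0 0 0 0 10 5;0 0 0 0 0 0 5;0 0 0 0 0 0 5")

```text
time: 7.95
tcp_pos: [508.8, -86.0, 134.3]
eef_rot: [1.0, 0.008, -0.0, -0.0]
ft_force: [0.1, -0.1, -2.2]
width: 21.4
```

```bash
python3 - <<'E'
from go import *
g=grab_frame("scene");x0,y0=200,130
im=cv2.resize(g["color"][y0:y0+150,x0:x0+240,::-1],None,fx=3.3,fy=3.3,interpolation=cv2.INTER_CUBIC)
s=read_state();p=np.array(s["tcp_pos"]);r=R.from_quat(s["eef_rot"])
for yy in (-15,15):
  for xx in (30,160):
    q=proj(g,p+r.apply([xx,yy,3+46]));c=((q-[x0,y0])*3.3).astype(int);cv2.circle(im,tuple(int(v) for v in c),4,(0,255,0),1);print(xx,yy,(p+r.apply([xx,yy,49])).round(1))
cv2.imwrite("pics/s2.png",im)
plan((509,-85,57+49),np.radians(1))
E
```

```text
30 -15 [538.9 -70.5  85.8]
160 -15 [668.9 -68.3  85.8]
30 15 [ 539.4 -100.5   85.8]
160 15 [669.4 -98.3  85.8]
tcp [509.1 -86.  134.8] rotvec [ 0.    -0.    -0.001] then shift (in new tool axes) [-0.1 -1.  28.8] w 21.7 F [ 0.4  0.6 -1.1] t 8.0
```

View pics/s2.png

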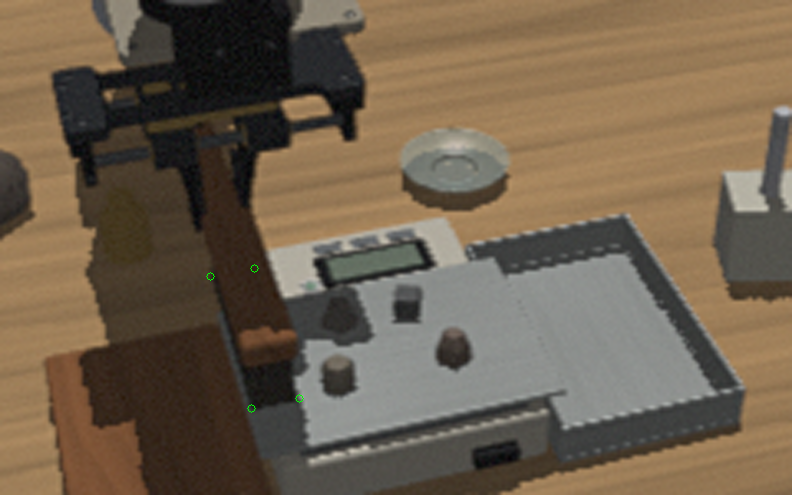

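No visible sag: the predicted lower corners at (251,408) and (299,398) match the bristles. I'll lower the brush and sweep.

Emit:
carry_out(targets="0 0 0 0 0 12 5;0 0 0 0 0 10 5;0 0 0 0 0 5 5;0 0 0 0 0 0 5;0 0 0 0 -5 0 5;0 0 0 0 -8 0 5;0 0 0 0 -8 0 5;0 0 0 0 -8 0 5;0 0 0 0 -8 0 5;0 0 0 0 -8 0 5;0 0 0 0 -8 0 5;0 0 0 0 -8 0 5;0 0 0 0 -8 0 5;0 0 0 0 -8 0 5;0 0 0 0 -8 0 5;0 0 0 0 -8 0 5;0 0 0 0 -8 0 5;0 0 0 0 -8 0 5")

```text
time: 9.8
tcp_pos: [507.2, 24.3, 107.5]
eef_rot: [1.0, 0.009, 0.0, 0.0]
ft_force: [-0.3, -0.3, -1.4]
width: 21.6
```

Emit:
carry_out(targets="0 0 0 0 -8 0 5;0 0 0 0 -8 0 5;0 0 0 0 -8 0 5;0 0 0 0 -8 0 5;0 0 0 0 -8 0 5;0 0 0 0 -8 0 5;0 0 0 0 -8 0 5;0 0 0 0 -8 0 5;0 0 0 0 -8 0 5;0 0 0 0 -8 0 5;0 0 0 0 -8 0 5;0 0 0 0 -5 0 5;0 0 0 0 0 0 5;0 0 0 0 0 0 5")

```text
time: 11.2
tcp_pos: [505.6, 116.4, 107.5]
eef_rot: [1.0, 0.009, -0.0, 0.0]
ft_force: [0.7, -0.3, -2.2]
width: 22.0
```

```bash
python3 - <<'E'
from go import *
g=grab_frame("scene");x0,y0=220,130
a=cv2.resize(g["color"][y0:y0+130,x0:x0+240,::-1],None,fx=2.2,fy=2.2,interpolation=cv2.INTER_CUBIC)
f=grab_frame("top")
b=cv2.resize(f["color"][120:250,180:420,::-1],None,fx=2.2,fy=2.2,interpolation=cv2.INTER_CUBIC)
cv2.imwrite("pics/s3.png",np.vstack([a,b]))
plan((509,-85,106),np.radians(1))
E
```

```text
tcp [505.6 116.1 107.5] rotvec [ 0.  0. -0.] then shift (in new tool axes) [-1.000e-01  2.011e+02  1.500e+00] w 21.7 F [-0.6  0.2 -2.2] t 11.3
```

View pics/s3.png

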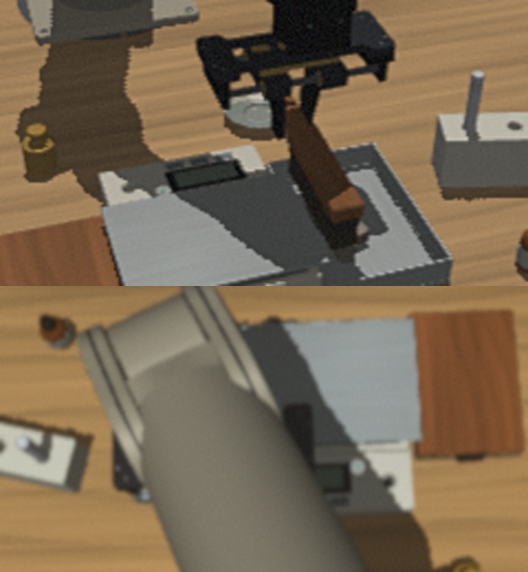

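Emit:
carry_out(targets="0 0 0 0 0 -10 5;0 0 0 0 0 -20 5;0 0 0 0 0 -15 5;0 0 0 0 22 0 5;0 0 0 0 22 0 5;0 0 0 0 22 0 5;0 0 0 0 22 0 5;0 0 0 0 22 0 5;0 0 0 0 22 0 5;0 0 0 0 22 0 5;0 0 0 0 22 0 5;0 0 0 0 22 0 5;0 0 0 0 22 0 5;0 0 0 0 22 0 5;0 0 0 0 22 0 5;0 0 0 0 0 0 5")

```text
time: 12.9
tcp_pos: [510.0, -151.1, 153.3]
eef_rot: [1.0, 0.007, 0.0, 0.001]
ft_force: [1.2, -0.3, -1.4]
width: 21.6
```

```bash
python3 - <<'E'
from go import *
g=grab_frame("scene");x0,y0=220,130
a=cv2.resize(g["color"][y0:y0+150,x0:x0+240,::-1],None,fx=3.3,fy=3.3,interpolation=cv2.INTER_CUBIC)
cv2.imwrite("pics/s4.png",a)
f=grab_frame("top")
for c,fr in (("scene",g),("top",f)): print(c,[(round(a["score"],2),np.round(a["location"]),at(fr,a["location"],12)) for a in look_for(c,"chip0")])
plan((440,-307,152),np.radians(-10.5))
E
```

```text
scene [(0.39, array([383., 235.]), array([602.8, 161.3,  12. ]))]
top [(0.65, array([269., 172.]), array([598.3, 156.1,  12. ])), (0.4, array([284., 181.]), array([572.3, 118.5,  12. ])), (0.27, array([327., 178.]), array([579.7,   7.3,  12. ]))]
tcp [ 510.5 -146.4  153. ] rotvec [-0.    -0.     0.202] then shift (in new tool axes) [-40.  170.7   1. ] w 21.7 F [-0.3  0.7 -1.2] t 13.1
```

View pics/s4.png

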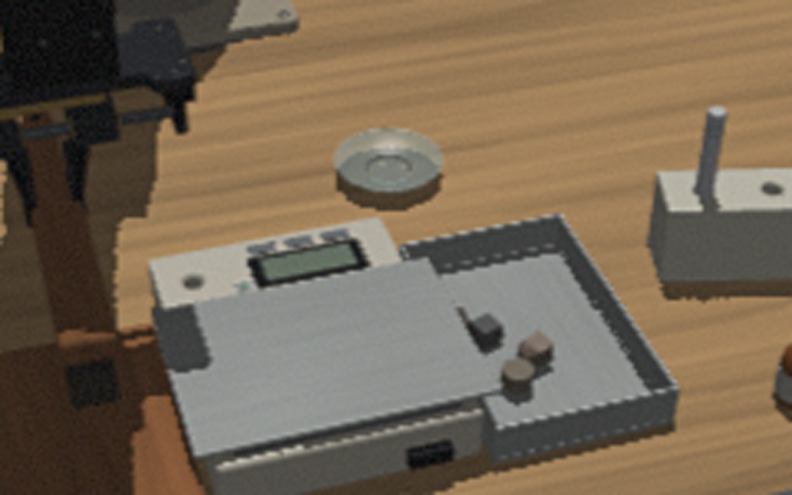

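Three chips lie in the tray at (488,330), (537,348) and (517,375). The fourth shows only as a sliver at (462,314) by the pan edge. I'll look at that one from above.

```bash
python3 - <<'E'
from go import *
f=grab_frame("top");g=grab_frame("scene")
a=cv2.resize(f["color"][130:230,230:340,::-1],None,fx=5,fy=5,interpolation=cv2.INTER_CUBIC)
cv2.imwrite("pics/t5.png",a)
px=(462/3.3+220,314/3.3+130)
for z in (10,20,30,40,60): print(z,at(g,px,z))
E
```

```text
10 [552.7 122.1  10. ]
20 [563.3 118.   20. ]
30 [574.  113.8  30. ]
40 [584.7 109.7  40. ]
60 [606.  101.4  60. ]
```

View pics/t5.png

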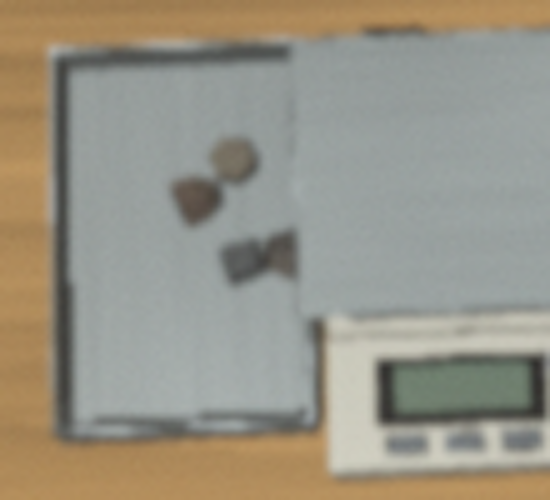

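All four chips are in the tray; the fourth at (282,255) is partly under the overhang. I'll lay the brush back where it was.

Emit:
carry_out(targets="0 0 0.1 0 0 0 5;0 0 0.1 0 0 0 5;0 0 0 -5 21 0 5;0 0 0 -5 21 0 5;0 0 0 -5 21 0 5;0 0 0 -5 21 0 5;0 0 0 -5 21 0 5;0 0 0 -5 21 0 5;0 0 0 -5 21 0 5;0 0 0 -5 21 0 5;0 0 0 0 0 0 5;0 0 0 0 0 20 5;0 0 0 0 0 20 5;0 0 0 0 0 20 5;0 0 0 0 0 20 5;0 0 0 0 0 13 5;0 0 0 0 0 5 5;0 0 0 0 0 3 5;0 0 0 0 0 1 5;0 0 0 0 0 0 5")

```text
time: 15.2
tcp_pos: [440.9, -305.5, 51.2]
eef_rot: [0.996, -0.091, 0.0, 0.0]
ft_force: [0.6, 0.1, -1.9]
width: 21.6
```

```bash
python3 - <<'E'
from go import *
plan((440,-307,49),np.radians(-10.5))
f=grab_frame("scene");print([(round(a["score"],2),np.round(a["location"]),at(f,a["location"],90)) for a in look_for("scene","stylus")])
E
```

```text
tcp [ 440.9 -305.5   51.2] rotvec [ 0.    -0.001  0.001] then shift (in new tool axes) [-0.6  1.6  2.2] w 21.6 F [ 0.6  0.1 -1.9] t 15.2
[]
```

Emit:
carry_out(targets="0 0 0 0 0 1.5 5;0 0 0 0 0 0.5 5;0 0 0 0 0 0 30;0 0 0 0 0 0 60;0 0 0 0 0 0 87;0 0 0 0 0 0 87;0 0 0 0 0 0 87;0 0 0 0 0 0 87;0 0 0 0 0 -10 87;0 0 0 0 0 -20 87;0 0 0 0 0 -30 87;0 0 0 0 0 -30 87;0 0 0 0 0 -30 87;0 0 0 0 0 -30 87;0 0 0 0 0 -30 87;0 0 0 0 0 -20 87")

```text
time: 16.9
tcp_pos: [440.9, -305.5, 251.8]
eef_rot: [0.996, -0.091, 0.001, 0.001]
ft_force: [0.1, -0.6, -0.2]
width: 86.7
```

```bash
python3 - <<'E'
from go import *
f=grab_frame("top");g=grab_frame("scene")
o=np.array((140,110));h=lambda x,y,z:at(f,np.array((x,y))/2.35+o,z)
print("stylus top",h(118,190,136),"mid hole",h(92,195,66),"rack corners",h(32,156,66),h(190,184,66),h(180,242,66),h(12,202,66))
for c,fr in (("top",f),("scene",g)):
  for l in ("stylus","needle"):
    for a in regions_of(c,l)[:1]:
      ys,xs=np.nonzero(a["mask"]);i=ys.argmin() if c=="scene" else xs.argmin()
      print(c,l,round(a["score"],2),xs.min(),xs.max(),ys.min(),ys.max(),"mid",at(fr,a["location"],101),"topend",at(fr,(xs[i],ys[i]),136))
print([(round(a["score"],2),np.round(a["location"]),at(g,a["location"],50)) for a in look_for("scene","brush")])
plan((530,318,260),0.0)
E
```

```text
stylus top [525.6 314.8 136. ] mid hole [537.1 363.6  66. ] rack corners [579.7 426.6  66. ] [545.9 264.1  66. ] [486.1 273.1  66. ] [531.9 444.5  66. ]
top stylus 0.55 188 202 190 200 mid [522.8 322.5 101. ] topend [525.4 319.7 136. ]
top needle 0.58 283 289 177 185 mid [552.5 107.5 101. ] topend [545.1 108.2 136. ]
scene stylus 0.69 431 439 162 189 mid [531.3 317.2 101. ] topend [525.  313.7 136. ]
scene needle 0.51 472 482 164 188 mid [560.4 408.2 101. ] topend [559.2 400.4 136. ]
[(0.57, array([166., 244.]), array([ 537.8, -316.7,   50. ]))]
tcp [ 440.  -305.   247.5] rotvec [-0.001  0.002 -0.182] then shift (in new tool axes) [  90.  -623.   -12.5] w 87.1 F [0.3 0.1 0.3] t 17.25
```

Emit:
carry_out(targets="0 0 -0.091 0 0 -6 87;0 0 -0.091 0 0 -6 87;0 0 0 5 -35 0 87;0 0 0 5 -35 0 87;0 0 0 5 -35 0 87;0 0 0 5 -35 0 87;0 0 0 5 -35 0 87;0 0 0 5 -35 0 87;0 0 0 5 -35 0 87;0 0 0 5 -35 0 87;0 0 0 5 -35 0 87;0 0 0 5 -35 0 87;0 0 0 5 -35 0 87;0 0 0 5 -35 0 87;0 0 0 5 -35 0 87;0 0 0 5 -35 0 87;0 0 0 5 -35 0 87;0 0 0 5 -35 0 87;0 0 0 5 -35 0 87;0 0 0 0 -24 0 87")

```text
time: 19.25
tcp_pos: [525.1, 315.9, 259.2]
eef_rot: [1.0, 0.001, -0.001, -0.0]
ft_force: [0.3, -0.0, -0.9]
width: 87.0
```

Emit:
carry_out(targets="0 0 0 0 0 0 87;0 0 0 0 0 0 87")

```text
time: 19.45
tcp_pos: [525.2, 313.6, 259.5]
eef_rot: [1.0, 0.0, -0.001, 0.0]
ft_force: [0.6, -0.1, -0.7]
width: 87.0
```

```bash
python3 - <<'E'
from go import *
f=grab_frame("wrist");save(f,"w2.png")
for a in regions_of("wrist","stylus")[:2]:
  ys,xs=np.nonzero(a["mask"]);print(round(a["score"],2),a["location"],xs.min(),xs.max(),ys.min(),ys.max())
s=read_state();p=np.array(s["tcp_pos"]);r=R.from_quat(s["eef_rot"]);print(np.round(p,1),proj(f,p+r.apply([0,0,3])),proj(f,[p[0],p[1],136]))
E
```

```text
0.83 [315.2, 183.5] 308 322 169 198
[526.  312.2 260. ] [319.9 260.2] [318.6 194. ]
```

View pics/w2.png

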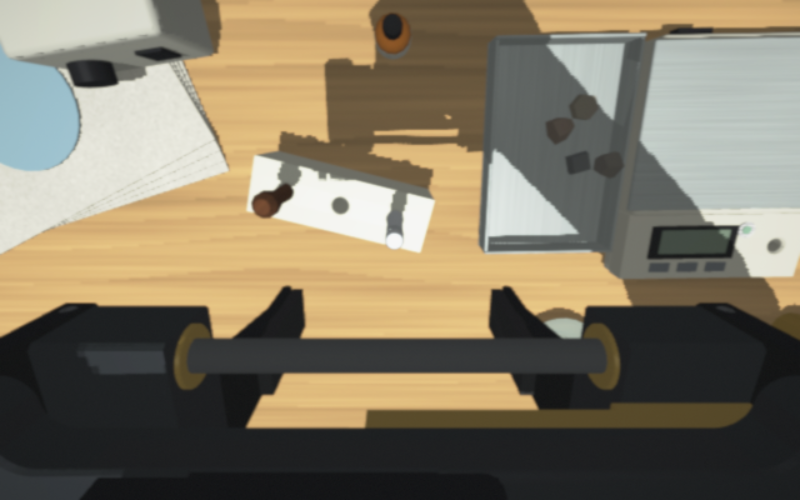

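The wrist view shows the four chips clearly inside the tray near (580,135). The stylus top is at (395,240), about 2 mm from under the TCP. I'll descend and grip it.

Emit:
carry_out(targets="0 0 0 1 -1.5 20 87;0 0 0 0 0 25 87;0 0 0 0 0 25 87;0 0 0 0 0 25 87;0 0 0 0 0 25 87;0 0 0 0 0 15 87;0 0 0 0 0 10 60;0 0 0 0 0 0 40;0 0 0 0 0 0 20;0 0 0 0 0 0 5;0 0 0 0 0 0 0;0 0 0 0 0 0 0;0 0 0 0 0 0 0;0 0 0 0 0 0 0;0 0 0 0 0 0 0")

```text
time: 21.05
tcp_pos: [526.6, 315.2, 115.5]
eef_rot: [1.0, -0.0, 0.0, 0.0]
ft_force: [1.0, -0.1, -0.2]
width: 22.9
```

Emit:
carry_out(targets="0 0 0 0 0 -8 0;0 0 0 0 0 -15 0;0 0 0 0 0 -20 0;0 0 0 0 0 -25 0;0 0 0 0 0 -25 0;0 0 0 0 0 -15 0;0 0 0 0 0 -5 0;0 0 0 0 0 0 0;0 0 0 0 0 0 0")

```text
time: 21.95
tcp_pos: [526.3, 314.8, 227.5]
eef_rot: [1.0, -0.0, -0.001, 0.0]
ft_force: [-0.5, -0.1, 0.1]
width: 12.7
```

```bash
python3 - <<'E'
from go import *
plan((493,-62.5,210),0.0)
f=grab_frame("top");print([(round(a["score"],2),np.round(a["location"])) for a in look_for("top","brush")])
E
```

```text
tcp [526.3 314.8 227.5] rotvec [ 0.001  0.001 -0.   ] then shift (in new tool axes) [-33.3 377.3  17.5] w 12.7 F [-0.5 -0.1  0.1] t 21.95
[(0.82, array([455., 201.]))]
```

Emit:
carry_out(targets="0 0 0 0 0 0 0;0 0 0 0 0 0 0;0 0 0 0 0 0 0")

```text
time: 22.35
tcp_pos: [526.5, 315.1, 228.3]
eef_rot: [1.0, -0.0, -0.0, 0.0]
ft_force: [-0.3, 1.0, -0.4]
width: 12.9
```

```bash
python3 - <<'E'
from go import *
f=grab_frame("wrist");g=grab_frame("scene")
save(f,"w3.png",1)
print(round(read_state()["width"],2))
for c,fr in (("wrist",f),("scene",g)):
 for a in regions_of(c,"stylus")[:2]:
  ys,xs=np.nonzero(a["mask"]);print(c,round(a["score"],2),a["location"],xs.min(),xs.max(),ys.min(),ys.max())
s=read_state();p=np.array(s["tcp_pos"])
print(proj(g,p+[0,0,16]),proj(g,p-[0,0,114]))
a=cv2.resize(g["color"][90:250,400:500,::-1],None,fx=2.5,fy=2.5);b=f["color"][:,:,::-1]
cv2.imwrite("pics/w3.png",np.hstack([cv2.resize(b[:,200:440],None,fx=1,fy=1),a]))
E
```

```text
13.01
wrist 0.97 [318.3, 237.7] 303 331 193 271
scene 0.78 [440.2, 145.3] 436 446 124 171
scene 0.22 [317.4, 237.3] 266 370 196 283
[443.8 121. ] [435.6 169.9]
```

View pics/w3.png

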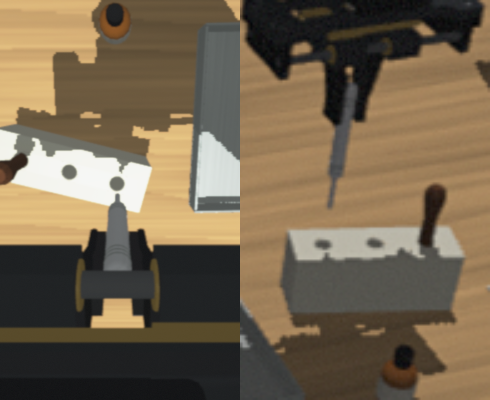

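The stylus is held, with no clear tilt. Its tip is at (117,193) in the wrist crop and (331,208) in the scene crop. I'll triangulate the tip.

```bash
cat >> go.py <<'E'
def tri(rays):
    A=np.zeros((3,3));b=np.zeros(3)
    for o,d in rays:
        d=d/np.linalg.norm(d);M=np.eye(3)-np.outer(d,d);A+=M;b+=M@o
    return np.linalg.solve(A,b)
E
python3 - <<'E'
from go import *
f=grab_frame("wrist");g=grab_frame("scene")
s=read_state();p=np.array(s["tcp_pos"]);r=R.from_quat(s["eef_rot"])
t=tri([ray(f,(317,194)),ray(g,(436.4,172.8))]);print("tip",t.round(1),"tip in tool",r.inv().apply(t-p).round(1))
print("nominal tip px",proj(f,p+r.apply([0,0,113])), "z/px", [proj(f,p+r.apply([0,0,z])) for z in (100,110,120)])
plan((493,-63,230),np.radians(0))
E
```

```text
tip [529.  316.  107.9] tip in tool [  2.4  -0.8 120.6]
nominal tip px [317.2 198.5] z/px [array([317.2, 203.2]), array([317.2, 199.5]), array([317.2, 196.1])]
tcp [526.6 315.2 228.6] rotvec [ 0. -0. -0.] then shift (in new tool axes) [-33.6 378.2  -1.4] w 13.3 F [0.2 1.  0.3] t 22.65
```

Emit:
carry_out(targets="0 0 0 -2 15 0 0;0 0 0 -3 27 0 0;0 0 0 -3 27 0 0;0 0 0 -3 27 0 0;0 0 0 -3 27 0 0;0 0 0 -3 27 0 0;0 0 0 -3 27 0 0;0 0 0 -3 27 0 0;0 0 0 -3 27 0 0;0 0 0 -3 27 0 0;0 0 0 -3 27 0 0;0 0 0 -2 27 0 0;0 0 0 -2 27 0 0;0 0 0 0 27 0 0;0 0 0 0 27 0 0;0 0 0 0 0 20 0;0 0 0 0 0 15 0;0 0 0 0 0 0 0;0 0 0 0 0 0 0")

```text
time: 24.55
tcp_pos: [490.2, -78.2, 194.0]
eef_rot: [1.0, -0.0, 0.0, 0.0]
ft_force: [-0.6, 0.4, 0.9]
width: 13.2
```

```bash
python3 - <<'E'
from go import *
f=grab_frame("wrist");g=grab_frame("scene")
s=read_state();p=np.array(s["tcp_pos"]);r=R.from_quat(s["eef_rot"])
print(p.round(1),"tip est",(p+r.apply([2.4,-0.8,120.6])).round(1))
for c,fr in (("wrist",f),("scene",g)):
  print(c,"hole",[(round(a["score"],2),np.round(a["location"],1),at(fr,a["location"],40)) for a in look_for(c,"hole")[:3]])
h=proj(f,[492.5,-63,40]);print("hole nominal px",h,"tip px",proj(f,p+r.apply([2.4,-0.8,120.6])))
x0,y0=int(h[0])-65,int(h[1])-80
a=cv2.resize(f["color"][y0:y0+110,x0:x0+130,::-1],None,fx=4,fy=4,interpolation=cv2.INTER_CUBIC)
t=proj(g,[492.5,-63,60]);u,v=int(t[0])-30,int(t[1])-55
b=cv2.resize(g["color"][v:v+110,u:u+65,::-1],None,fx=4,fy=4,interpolation=cv2.INTER_CUBIC)
cv2.imwrite("pics/w4.png",np.hstack([a,b]));print("offsets",x0,y0,u,v)
E
```

```text
[490.8 -78.  194.6] tip est [493.4 -77.2  74. ]
wrist hole [(0.58, array([230. ,  95.6]), array([576.9,   2.1,  40. ]))]
scene hole [(0.96, array([315.5, 238.9]), array([6.01e+02, 4.00e-01, 4.00e+01]))]
hole nominal px [302.  184.1] tip px [316.1 192.8]
offsets 237 104 247 152
```

View pics/w4.png

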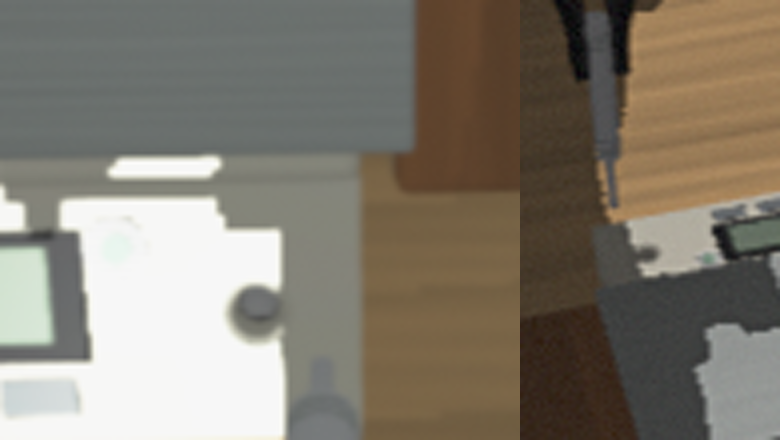

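The wrist view shows the hole mouth at crop (257,312) and the stylus tip at (321,358), so I am about 15 mm too far toward -y.

```bash
python3 - <<'E'
from go import *
f=grab_frame("wrist");g=grab_frame("scene")
s=read_state();p=np.array(s["tcp_pos"]);r=R.from_quat(s["eef_rot"])
t=tri([ray(f,(317.3,193.5)),ray(g,(270.7,204))]);tt=r.inv().apply(t-p)
hw=at(f,(301.2,182),40);hs=at(g,(247+(648-520)/4,152+254/4),40)
print(p.round(1),"tip",t.round(1),"in tool",tt.round(1),"hole wrist",hw,"scene",hs,"shift tool",r.inv().apply(hw-t).round(1))
E
```

```text
[490.8 -77.8 194.1] tip [493.2 -77.6  73. ] in tool [  2.3  -0.3 121.1] hole wrist [495.4 -61.9  40. ] scene [499.9 -61.1  40. ] shift tool [  2.2 -15.7  33. ]
```

Emit:
carry_out(targets="0 0 0 1.5 -8 0 0;0 0 0 0 -7.5 0 0;0 0 0 0 0 15 0;0 0 0 0 0 10 0;0 0 0 0 0 0 0;0 0 0 0 0 0 0")

```text
time: 25.45
tcp_pos: [492.0, -62.2, 168.6]
eef_rot: [1.0, -0.0, -0.0, -0.0]
ft_force: [-0.5, 0.1, 0.8]
width: 12.8
```

```bash
python3 - <<'E'
from go import *
f=grab_frame("wrist")
s=read_state();p=np.array(s["tcp_pos"]);r=R.from_quat(s["eef_rot"])
tip=p+r.apply([2.3,-0.3,121]);print(p.round(1),"tip",tip.round(1),"F",np.round(s["ft_force"],1))
h=proj(f,[495,-62,40]);print("hole px",h,"tip px",proj(f,tip))
x0,y0=int(h[0]),int(h[1]);G=cv2.cvtColor(f["color"],cv2.COLOR_RGB2GRAY)
print(G[y0-18:y0+22,x0-24:x0+24:2])
E
```

```text
[492.2 -62.3 168.9] tip [494.5 -62.   47.9] F [-0.   0.5 -0.3]
hole px [317.  190.2] tip px [317.  193.1]
[[131 132 132 132 132 132 132 132 132 133 132 133 132 133 132 132 132 132
  132 132 132 132 133 132]
 [132 132 132 132 131 132 132 132 132 132 132 133 132 132 132 133 132 132
  132 132 132 132 132 133]
 [136 136 136 136 136 136 136 136 136 132 132 132 132 132 133 132 132 132
  132 132 132 133 132 133]
 [199 199 199 199 200 200 201 200 195 144 132 132 132 132 133 132 132 132
  132 132 132 132 132 132]
 [246 246 246 246 246 246 246 246 245 170 132 131 132 132 132 132 132 132
  132 132 132 132 132 133]
 [247 247 247 247 247 247 247 247 247 179 132 132 132 132 132 132 132 132
  132 133 132 133 133 132]
 [247 247 247 247 247 247 247 247 247 180 132 132 132 132 131 132 132 132
  131 132 132 132 132 132]
 [247 247 247 247 247 247 247 247 247 180 132 132 132 131 132 132 132 132
  132 132 132 132 132 132]
 [247 247 247 247 247 247 247 247 247 181 132 131 131 132 132 132 132 132
  132 132 132 132 131 132]
 [247 247 247 247 247 247 247 247 247 184 131 130 128 129 131 132 132 132
  132 132 1
[... 2346 characters left out ...]
47 247 247 247 247 247 247 242 132 109 111 112 112 112 115 126 131
  131 131 131 131 131 131]
 [247 247 247 247 247 247 247 247 229 116 112 111 110 113 113 112 119 130
  131 131 131 131 131 131]
 [247 247 247 247 247 247 247 247 196 111 112 115 116 116 112 111 114 130
  131 130 131 132 131 131]
 [247 247 247 247 247 247 247 247 168 110 116 121 122 121 118 112 112 129
  131 131 131 131 131 131]
 [247 247 247 247 247 247 247 246 150 116 121 122 123 123 122 117 110 127
  131 131 131 131 132 131]
 [247 247 247 247 247 247 247 245 136 119 122 122 123 123 123 120 111 124
  131 132 131 131 131 131]
 [247 247 247 247 247 247 247 242 128 121 122 123 123 123 123 122 115 123
  131 131 131 131 131 131]]
```

The wrist pixels put the mouth centre at (317.3,190.4), which is within 1 mm of the tip axis. I'll go down in stages.

Emit:
carry_out(targets="0 0 0 0.5 0 4 0;0 0 0 0 0 4 0;0 0 0 0 0 4 0;0 0 0 0 0 3 0;0 0 0 0 0 0 0;0 0 0 0 0 0 0")

```text
time: 26.1
tcp_pos: [492.5, -62.3, 153.5]
eef_rot: [1.0, -0.0, -0.0, 0.0]
ft_force: [-0.2, -0.0, -0.3]
width: 13.0
```

Emit:
carry_out(targets="0 0 0 0 0 2 0;0 0 0 0 0 2 0;0 0 0 0 0 0 0;0 0 0 0 0 0 0")

```text
time: 26.5
tcp_pos: [492.5, -62.3, 149.5]
eef_rot: [1.0, -0.0, -0.0, 0.0]
ft_force: [-0.7, -0.1, -0.4]
width: 13.0
```

Emit:
carry_out(targets="0 0 0 0 0 2 0;0 0 0 0 0 0 0;0 0 0 0 0 0 0")

```text
time: 26.8
tcp_pos: [492.5, -62.3, 147.5]
eef_rot: [1.0, -0.0, -0.0, 0.0]
ft_force: [0.4, 0.8, -0.5]
width: 13.5
```

Emit:
carry_out(targets="0 0 0 0 0 2 0;0 0 0 0 0 0 0;0 0 0 0 0 0 0")

```text
time: 27.1
tcp_pos: [492.6, -62.3, 145.7]
eef_rot: [1.0, -0.0, 0.0, 0.0]
ft_force: [0.0, -0.3, 2.3]
width: 13.1
```

Emit:
carry_out(targets="0 0 0 0 0 1 0;0 0 0 0 0 0 0;0 0 0 0 0 0 0")

```text
time: 27.4
tcp_pos: [492.6, -62.3, 144.7]
eef_rot: [1.0, -0.0, 0.0, 0.0]
ft_force: [0.3, -0.7, 1.7]
width: 13.1
```

Emit:
carry_out(targets="0 0 0 0 0 1 0;0 0 0 0 0 0 0;0 0 0 0 0 0 0")

```text
time: 27.7
tcp_pos: [492.6, -62.4, 143.6]
eef_rot: [1.0, -0.0, 0.0, 0.0]
ft_force: [-0.2, 0.5, 3.4]
width: 12.7
```

Emit:
carry_out(targets="0 0 0 0 0 1 0;0 0 0 0 0 0 0;0 0 0 0 0 0 0")

```text
time: 28.0
tcp_pos: [492.6, -62.3, 142.7]
eef_rot: [1.0, -0.0, 0.0, 0.0]
ft_force: [0.3, 0.5, 3.7]
width: 13.0
```

Emit:
carry_out(targets="0 0 0 0 0 1 0;0 0 0 0 0 0 0;0 0 0 0 0 0 0")

```text
time: 28.3
tcp_pos: [492.7, -62.3, 141.8]
eef_rot: [1.0, -0.0, 0.0, 0.0]
ft_force: [-0.3, -0.1, 5.7]
width: 13.2
```

Emit:
carry_out(targets="0 0 0 0 0 1 0;0 0 0 0 0 0 0;0 0 0 0 0 0 0")

```text
time: 28.6
tcp_pos: [493.3, -62.3, 141.5]
eef_rot: [1.0, -0.0, 0.001, 0.0]
ft_force: [0.2, -0.0, 10.8]
width: 13.2
```

Emit:
carry_out(targets="0 0 0 0 0 0 0;0 0 0 0 0 0 0;0 0 0 0 0 0 0;0 0 0 0 0 0 0;0 0 0 0 0 0 0")

```text
time: 29.1
tcp_pos: [493.4, -62.3, 141.5]
eef_rot: [1.0, -0.0, 0.001, 0.0]
ft_force: [-0.9, -0.1, 10.4]
width: 12.9
```

```bash
python3 - <<'E'
from go import *
f=grab_frame("wrist");g=grab_frame("scene")
print("chips wrist",[(round(a["score"],2),at(f,a["location"],12)) for a in look_for("wrist","chip0")],"scene",[(round(a["score"],2),at(g,a["location"],12)) for a in look_for("scene","chip0")])
print("brush",[(round(a["score"],2),at(g,a["location"],45)) for a in look_for("scene","brush")])
s=read_state();print(np.round(s["ft_force"],1),s["width"],np.round(s["tcp_pos"],1),s["time"])
hand_in()
E
```

```text
chips wrist [(0.9, array([571.8, 138.3,  12. ])), (0.88, array([627.2, 143.1,  12. ])), (0.61, array([606.2, 159.9,  12. ]))] scene [(0.54, array([622.4, 136.4,  12. ])), (0.47, array([581.5, 134.4,  12. ])), (0.36, array([ 288.5, -249.2,   12. ]))]
brush [(0.92, array([ 534.9, -312.3,   45. ]))]
[ 0.6 -0.8 11.5] 12.97890161920723 [493.3 -62.3 141.5] 29.35
the job is handed in; nothing more can be done
```

The job is handed in, at about 29 s of the 72 s allowed; `hand_in()` gave no verdict. I swept the four chips into the tray with the brush and laid the brush back on the bench about where it had stood. I then took the stylus from the rack and pressed the button through the hole, and it was still pressed at hand-in.

**Button:** the force rose with depth like a spring, then jumped to a steady 10–11 N. That fits the button being fully down on its stop. I could not read the button's travel directly.

**Stylus grip:** the fingers were steady at about 13 mm, though the stylus is 14 mm thick. I lifted before they had fully closed, so the stylus sits about 7 mm lower in the grip than planned. I allowed for that when pressing.

**Chips:** the close wrist picture before I gripped the stylus showed all four in the tray, one partly under the pan's overhang. In the last check the network found only three from the wrist camera and two from the scene camera, all inside the tray. I put the missing one down to the overhang hiding it, but did not confirm that.

**Brush:** the last check showed it on the bench, well clear of the balance and tray.

**Hole position:** the cameras disagreed by up to 8 mm in x. I went by the close wrist picture, and the pin went in with no sideways force.

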